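# Fasten the one loose wing screw on an instrument case with the fork key

## Robot

A 6-joint arm with a two-finger parallel gripper is mounted at the origin on the work surface. World frame = base frame: x ahead of the robot, y to its left, z up, the work surface at z = 0. Lengths are in m, angles in rad, forces in N, time in s.
With the tool pointing down it reaches from about 0.325 to 0.9 m from the base axis. Payload 6.1 kg.
Tool frame: the origin (TCP) lies midway between the tips of the shut fingers; the grasp point (between the pads) lies bot.tcp_to_grasp behind it (bot.tcp_to_grasp is the distance from the TCP to the grasp point, in m); z points along the fingers, x is the direction in which the jaws open and shut, and the axes are right-handed (so a half turn about z gives the same grasp; the last joint's range is limited). The gripper opens to 85 mm and grips with 20 to 120 N. Pads are 22 mm wide; open, the fingers measure 114 mm over their backs; the gripper's body (76 mm by 85 mm) begins 54 mm behind the grasp point. The pads swing forward as they close: fully open they stand 13 mm farther back than shut.
Start: joints at [-1.278, 0.22, 1.526, -0, 1.395, -0.126], TCP at [0.254, -0.571, 0.202] pointing down, gripper open.
Joint ranges: [-2.98, 2.98], [-0.91, 2.08], [0.09, 2.57], [-1.24, 4.39], [0.2, 2.65], [-2.68, 2.68]. Speed limits (rad/s): [2.57, 2.57, 3.01, 3.14, 3.14, 3.14].

## Interface

Orientations are given as [roll, pitch, yaw] about the fixed x, y, z axes, in that order (R = Rz(yaw) Ry(pitch) Rx(roll)).
In Python, from plant import bot gives the robot as it stands.
- The arm moves only by the shell command python3 -m pendant 'ROWS' [OPENING]. ROWS is JSON, a list of rows, each a list of 2 entries, a list of its own where there are three numbers: the shift along the tool's x, y, z in mm, then the turn about the tool's z in degrees. A call has 1 to 5 rows; each row shifts and turns the commanded pose from where the row before left it, along the tool's axes as they then stand; what a row does not reach is not made up. A row lasts 1/10 s, in which the tool goes at most 50 mm and 8.59 degrees, less where a joint would pass 70% of its speed; a pose out of reach is approached as far as the arm can. A call with a gripper value outside its range is refused whole. OPENING is the closure, from -1 (fully open) to 1 (shut), so that 0 is half open, set as the call begins (- or left out, the last holds). The fingers move at their own pace and stop on an object; the grip force is fixed at half the most. Time passes only in rows, so rows that do not move let the fingers close. It gives the time, the measured TCP pose, the force and the opening at its end, in the units of the state.
- bot.observe(): the state, without advancing time (a new reading comes with each control period).
- bot.get_image(name): name is "scene" or "side" or "wrist"; returns a dict with "frame" (420x560x3 uint8, red, green, blue), "camera_matrix" (3x3 intrinsics, pixels), "R" (3x3) and "t" (3): a world point X has camera coordinates R X + t. Camera axes: x right, y down, z forward; pixel columns grow to the right and rows downward; lengths in m; the calibration is good to about 2 mm. A picture is of the moment at which its call begins. There is no depth.
- bot.finish_job(): hands the job in, once; it reports no verdict.
The state is a dict: "t": time; "qpos": joint angles; "dq": joint speeds; "joint_efforts": joint torques, N m; "tool_pos": TCP position; "ee_rot": TCP orientation; "wrist_force": force on the tool from outside, world axes, zero at the start; "wrist_torque": the same for the moment, N m; "grip_width": opening from 0.0 (shut) to 1.0 (fully open).
Only numpy, scipy, OpenCV 4.12 (cv2) and the standard library are available. Lean on these libraries where they do the work, as an engineer would, in place of code of your own. Each camera call takes 0.05 s, during which the arm holds its last target.

## Task

On the cover of the aluminium instrument case, two of the three captive wing screws lie fastened along their row and one still stands askew. Pick up the fork-ended key, fit its fork over the askew wing and turn that screw clockwise until it is fully home, its wing in line with the row like the other two. Then lift the key off and stand it upright in the middle of the open tool tray, setting it down rather than dropping it.

Things in the scene. Friction and masses are not known exactly. Their poses are not given: they have to be found in the camera images.
- key: Fork key, 180 g, 100 mm tall, standing on its fork. Origin: centre of the fork's tips, z up. Two steel jaws 40 mm long (x), 6 thick, 16 deep, 18 mm open slot between them along x; crown 40x30 mm, z 16-24; shank 14 mm; flat black handle 30 (x) x 22 mm (y), z 50-100: grip across y. Same after a half turn. Not the nut driver (round handle, round solid foot) standing 10 cm or more away.
- screw_head (a point): Top centre of the askew screw's wing, turning with it: x along the wing, z up. Wing: upright steel blade 40 mm long, 6 thick, 14 high, on a washer 60 mm wide, 3 mm thick, on the case cover 85 mm above the bench. Any one of 3 like screws, 90 mm apart, in a row along the middle of the 186x306 mm cover; the other two lie along the row. The fork has 6 mm side play on it.
- screw (a joint): Angle of the askew screw, rad. Grows clockwise seen from above; starts between 0 and 0.3; 1.05 is fully home, at a hard stop, wing in line with the row. Turns against about 0.1 N m of friction and stays where left. A fork centred on the wing turns freely about 0.3 rad (17 degrees) either way before its jaws push the wing, so turn the key that much farther.
- tray: Open grey tool tray, 140 x 140 mm, 25 mm high, walls and floor 5 mm thick, empty, fixed to the bench. Origin: centre of its underside (inner floor 5 mm above it); z up.

How it is judged:
On the way, in this order (a step that is already met when the one before it is completed fails the run):
1. the key's fork is over the askew wing, at least 5 mm down it and within 15 mm of its centre, before the screw has been turned (horizontal distance between key and screw_head below 0.015 m and z of key in the frame of screw_head below -0.005 m and value of joint screw below 0.6 rad), for 0.1 s.
2. the screw is turned home (within 10 degrees of its stop) with the key still over it (value of joint screw above 0.875 rad and horizontal distance between key and screw_head below 0.018 m and z of key in the frame of screw_head below -0.003 m), for 0.1 s.
3. the key is set down in the tray while still in the fingers: its foot less than 15 mm above the tray floor (horizontal distance between key and tray below 0.035 m and z of key in the frame of tray below 0.02 m and contact force between the fingers and key above 1 N), for 0.04 s.
At the end, for the whole second after the job is handed in: The askew screw is home (within 10 degrees of its stop) and the key stands upright (within 10 degrees), at rest on the tray floor, its centre within 35 mm of the tray's centre (value of joint screw above 0.875 rad and horizontal distance between key and tray below 0.035 m and z of key in the frame of tray below 0.012 m and angle between key's own z axis and vertical below 0.17 rad and linear speed of key below 0.03 m/s); the robot touches nothing.
It also fails if it takes over 48 s, if anything falls off the work surface, if the arm or the gripper's body presses on something with over 40 N, if the wrist force passes 120 N, or if a joint passes its speed limit or range.

## Working session

There is one attempt and no reset: what is moved stays moved. The work goes in short steps, Python scripts to look and compute and a shell command to move; the robot and the scene stay as the last step left them, time stands still between calls to the robot, and variables do not carry over. Pictures are saved under pics/ and viewed, and the job is handed in when it is done.

```bash
mkdir -p pics; ls; python3 - <<'E'
from plant import bot
import cv2,numpy as np
print(bot.tcp_to_grasp, bot.observe())
for n in("scene","side","wrist"):
    d=bot.get_image(n); cv2.imwrite(f"pics/a_{n}.png",d["frame"][:,:,::-1])
    np.savez(f"pics/a_{n}.npz",K=d["camera_matrix"],R=d["R"],t=d["t"]); print(n,-d["R"].T@d["t"])
E
```

```text
pics
0.0187 {'t': 0.0, 'qpos': array([-1.27809848e+00,  2.21281761e-01,  1.52759522e+00,  1.16526773e-05,
        1.39468834e+00, -1.26073410e-01]), 'dq': array([ 0.00044632,  0.00067272, -0.00094945,  0.00051829,  0.00014739,
       -0.00012893]), 'joint_efforts': array([-5.71000073e-04, -4.96897423e+01, -3.89395916e+01, -1.90244004e-04,
        1.08852415e-02, -2.39071602e-05]), 'tool_pos': array([ 0.25397431, -0.57035564,  0.20127324]), 'ee_rot': array([-3.14133323e+00,  1.95556602e-03, -1.15202687e+00]), 'wrist_force': array([-0.42334315, -1.18734429, -0.67323635]), 'wrist_torque': array([-0.03005723, -0.00598715, -0.01014266]), 'grip_width': 0.9964925211358782}
scene [ 0.91158908 -0.50095756  0.86193369]
side [0.27777384 0.86599732 0.87186134]
wrist [ 0.32609455 -0.53856275  0.3735377 ]
```

View pics/a_scene.png

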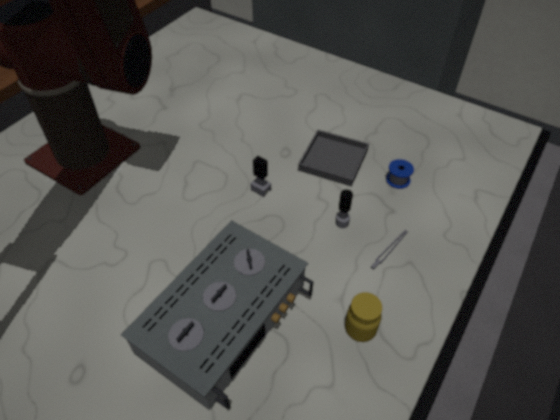

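View pics/a_side.png

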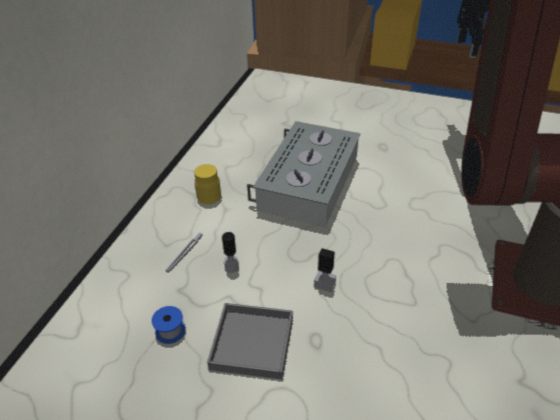

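View pics/a_wrist.png

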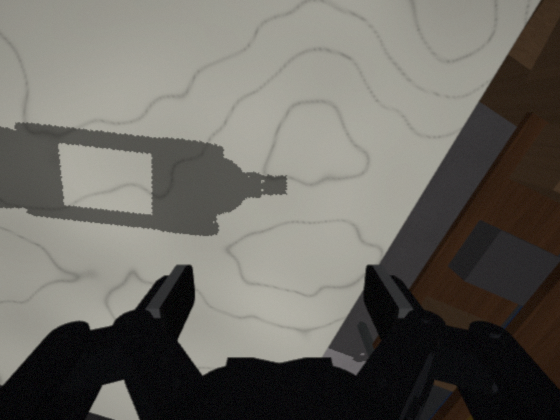

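The scene view shows the case with its askew wing at about (249,261). The flat-handled key is at (261,175), the nut driver at (344,208) and the tray at (334,157). In the side view these are at (298,178), (326,270), (231,250) and (252,340). I'll enlarge crops to measure them.

```bash
python3 - <<'E'
import cv2,numpy as np
def crop(n,x,y,w,h,s):
    im=cv2.imread(f"pics/a_{n}.png")[y:y+h,x:x+w]
    im=cv2.resize(im,None,fx=s,fy=s,interpolation=cv2.INTER_CUBIC)
    im=np.clip(im.astype(float)*1.5,0,255).astype(np.uint8)
    for k in range(0,w,10): cv2.line(im,(k*s,0),(k*s,6 if k%50 else 14),(0,0,255),1)
    for k in range(0,w,20): cv2.putText(im,str(x+k),(k*s,22),0,.35,(0,0,255),1)
    for k in range(0,h,10):
        cv2.line(im,(0,k*s),(6,k*s),(0,0,255),1); cv2.putText(im,str(y+k),(8,k*s+4),0,.35,(0,0,255),1)
    return im
a=crop("scene",225,145,70,55,5);b=crop("side",295,240,70,55,5)
c=crop("scene",215,230,70,55,5);d=crop("side",265,150,70,55,5)
cv2.imwrite("pics/b.png",np.vstack([np.hstack([a,b]),np.hstack([c,d])]))
e=crop("scene",290,120,90,75,4);f=crop("side",200,295,100,85,4)
h=max(e.shape[0],f.shape[0]);e=cv2.copyMakeBorder(e,0,h-e.shape[0],0,0,0)
cv2.imwrite("pics/c.png",np.hstack([e,f]))
E
```

```text
(no output)
```

View pics/b.png

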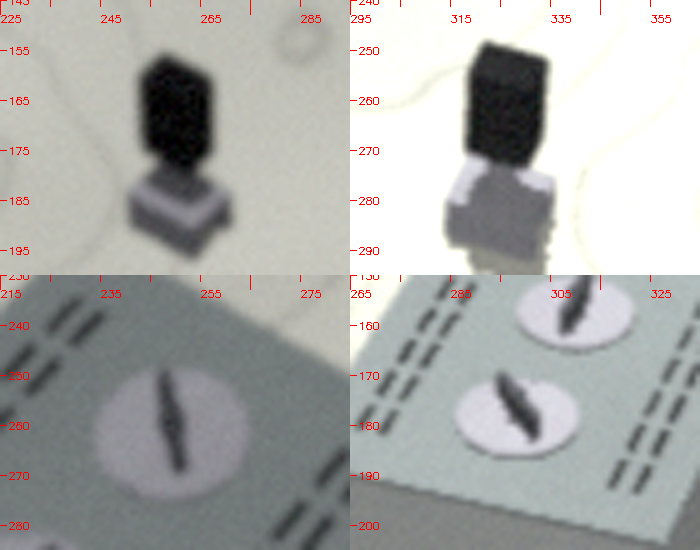

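View pics/c.png

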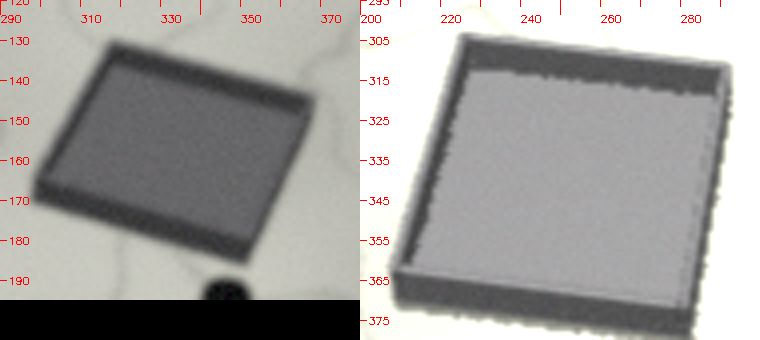

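```bash
cat > h.py <<'E'
import cv2,numpy as np
def cal(p): d=np.load(p+".npz"); return d["K"],d["R"],d["t"]
def proj(c,X):
    K,R,t=c; Y=(np.asarray(X)@R.T+t)@K.T; return Y[:,:2]/Y[:,2:]
def back(c,uv,z):
    K,R,t=c; uv=np.atleast_2d(np.asarray(uv,float)); d=np.c_[uv,np.ones(len(uv))]@np.linalg.inv(K).T@R
    o=-R.T@t; return o+d*((z-o[2])/d[:,2])[:,None]
def hullmask(c,X,sh=(420,560)):
    m=np.zeros(sh,np.uint8); p=cv2.convexHull(proj(c,X).astype(np.float32))
    cv2.fillConvexPoly(m,np.round(p*16).astype(np.int32),255,cv2.LINE_AA,4); return m/255.
def box(x,y,yaw,lx,ly,z0,z1):
    c,s=np.cos(yaw),np.sin(yaw)
    return np.array([[x+c*a*lx/2-s*b*ly/2,y+s*a*lx/2+c*b*ly/2,z] for a in(-1,1) for b in(-1,1) for z in(z0,z1)])
E
python3 - <<'E'
from h import *
from scipy.optimize import minimize
S,D=cal("pics/a_scene"),cal("pics/a_side")
for n,c,uv in(("scene",S,[(316,130),(366,145),(352,180),(299,165)]),("side",D,[(225,304),(292,311),(284,371),(208,362)])):
    P=back(c,uv,.025); print("tray",n,P[:,:2].round(4).tolist(),P.mean(0).round(4),[round(float(np.linalg.norm(P[i]-P[i-1])),3) for i in range(4)])
# key
T=[]
for n,c,(x0,y0,x1,y1) in(("scene",S,(235,145,285,178)),("side",D,(305,240,350,275))):
    g=cv2.imread(f"pics/a_{n}.png").max(2).astype(float)
    w=np.zeros(g.shape);w[y0:y1,x0:x1]=1
    # blackness
    T.append((c,np.clip((80-g)/50,0,1)*w,w)); print(n,(T[-1][1]>.5).sum())
def cost(p,pr=0):
    e=0
    for i,(c,b,w) in enumerate(T):
        m=hullmask(c,box(p[0],p[1],p[2],.030,.022,.05,.1)); e+=(np.abs(m-b)*(w)).sum()
    return e
best=None
x0=back(S,[(259,165)],.075)[0]; x1=back(D,[(326,262)],.075)[0]; print(x0,x1)
for yaw in np.arange(0,np.pi,np.pi/12):
    r=minimize(cost,[(x0[0]+x1[0])/2,(x0[1]+x1[1])/2,yaw],method="Nelder-Mead",options=dict(initial_simplex=[[(x0[0]+x1[0])/2+a,(x0[1]+x1[1])/2+b,yaw+k] for a,b,k in((0,0,0),(.006,0,0),(0,.006,0),(0,0,.3))]))
    print(np.degrees(yaw).round(),r.x.round(4),np.degrees(r.x[2]).round(1),round(r.fun,1))
# screws
for n,c,uv in(("scene",S,[(249.5,260.5),(219.5,296),(186,333)]),("side",D,[(297.5,178),(310,157),(320,138.5)])):
    P=back(c,uv,.088); print("washers",n,P[:,:2].round(4).tolist())
for n,c,uv in(("scene",S,[(247.3,249.5),(250.5,269)]),("side",D,[(293,171),(300.5,183)])):
    P=back(c,uv,.100); v=P[1]-P[0]; print("wing",n,P.round(4).tolist(),np.linalg.norm(v),np.degrees(np.arctan2(v[1],v[0])))
# slots direction on cover z=.085
E
```

```text
tray scene [[0.4592, 0.3778], [0.5935, 0.397], [0.6204, 0.2689], [0.4897, 0.2435]] [0.5407 0.3218 0.025 ] [0.138, 0.136, 0.131, 0.133]
tray side [[0.6176, 0.2763], [0.4836, 0.2509], [0.4555, 0.3825], [0.5937, 0.4085]] [0.5376 0.3295 0.025 ] [0.134, 0.136, 0.135, 0.141]
scene 247
side 299
[0.43883591 0.14928148 0.075     ] [0.4440194  0.14758401 0.075     ]
0.0 [0.4483 0.1411 0.2526] 14.5 225.3
15.0 [0.4476 0.1423 0.2516] 14.4 228.1
30.0 [0.4486 0.1408 0.2598] 14.9 226.8
45.0 [0.446  0.1408 0.2521] 14.4 227.5
60.0 [0.4467 0.1375 1.6589] 95.0 174.2
75.0 [0.4466 0.1373 1.671 ] 95.7 173.7
90.0 [0.4464 0.1422 1.9877] 113.9 152.6
105.0 [0.447  0.1405 1.9761] 113.2 149.4
120.0 [0.4472 0.1399 1.989 ] 114.0 150.3
135.0 [0.4473 0.1396 1.9706] 112.9 150.0
150.0 [0.4472 0.1405 1.9875] 113.9 149.8
165.0 [0.448  0.141  3.3922] 194.4 225.2
washers scene [[0.5774, -0.0836], [0.5766, -0.1756], [0.5727, -0.2636]]
washers side [[0.5791, -0.0831], [0.5751, -0.1741], [0.5738, -0.2614]]
wing scene [[0.5645, -0.0717, 0.1], [0.595, -0.1045, 0.1]] 0.04470476419903409 -47.07849053621828
wing side [[0.593, -0.0911, 0.1], [0.562, -0.0527, 0.1]] 0.04932012750735732 128.92892664449326
```

```bash
cat >> h.py <<'E'
def plan(p0,yaw0,p1,yaw1,n,turnlast=False):
    """suggest n rows; degrees for yaw, m for pos; tool pointing down"""
    p=np.array(p0,float);y=yaw0;p1=np.array(p1,float);out=[]
    for i in range(n):
        d=(p1-p)/(n-i); dy=(yaw1-y)/(n-i); a=np.radians(y)
        X=np.array([np.cos(a),np.sin(a),0]);Y=np.array([np.sin(a),-np.cos(a),0])
        r=[round(1000*d@X),round(1000*d@Y),round(-1000*d[2])];t=round(-dy,1)
        p=p+(X*r[0]+Y*r[1])/1000-np.array([0,0,r[2]/1000]);y-=t; out.append([r,t])
    for k in range(0,n,5): print(str(out[k:k+5]).replace(" ",""))
    print("end",p.round(4),round(y,2))
E
python3 - <<'E'
from h import *
K,R,t=cal("pics/a_wrist"); print(K,R[2],R[0])
plan((.254,-.5704,.2013),-66,(.467,.094,.205),24,18)
E
```

```text
[[293.15489441   0.         278.81678499]
 [  0.         293.15489441 210.68539732]
 [  0.           0.           1.        ]] [-0.2800855  -0.1229057  -0.95207473] [ 0.40550861 -0.91409031 -0.00129209]
[[[-29,-26,0],-5.0],[[-27,-28,0],-5.0],[[-24,-30,0],-5.0],[[-21,-32,0],-5.0],[[-18,-34,0],-5.0]]
[[[-15,-36,0],-5.0],[[-12,-37,0],-5.0],[[-9,-38,0],-5.0],[[-6,-38,0],-5.0],[[-2,-39,0],-5.0]]
[[[1,-39,0],-5.0],[[5,-38,-1],-5.0],[[8,-38,0],-5.0],[[11,-37,-1],-5.0],[[14,-36,0],-5.0]]
[[[18,-35,-1],-5.0],[[20,-33,0],-5.0],[[24,-31,-1],-5.0]]
end [0.4672 0.0942 0.2053] 24.0
```

```bash
python3 -m pendant '[[[-29,-26,0],-5],[[-27,-28,0],-5],[[-24,-30,0],-5],[[-21,-32,0],-5],[[-18,-34,0],-5]]' -1
python3 -m pendant '[[[-15,-36,0],-5],[[-12,-37,0],-5],[[-9,-38,0],-5],[[-6,-38,0],-5],[[-2,-39,0],-5]]'
python3 -m pendant '[[[1,-39,0],-5],[[5,-38,-1],-5],[[8,-38,0],-5],[[11,-37,-1],-5],[[14,-36,0],-5]]'
python3 -m pendant '[[[18,-35,-1],-5],[[20,-33,0],-5],[[24,-31,-1],-5],[[0,0,0],0],[[0,0,0],0]]'
cat >> h.py <<'E'
def snap(name,tag):
    from plant import bot
    d=bot.get_image(name); cv2.imwrite(f"pics/{tag}.png",d["frame"][:,:,::-1]); np.savez(f"pics/{tag}.npz",K=d["camera_matrix"],R=d["R"],t=d["t"])
E
python3 - <<'E'
from h import *
snap("wrist","w1")
E
```

```text
t: 0.65
tool_pos: [0.3127, -0.3854, 0.202]
ee_rot: [-3.141, 0.0, -0.712]
wrist_force: [1.8, -0.3, 1.5]
grip_width: 1.002
t: 1.15
tool_pos: [0.3722, -0.2003, 0.2023]
ee_rot: [-3.142, -0.0, -0.276]
wrist_force: [0.6, -0.0, -0.0]
grip_width: 0.998
t: 1.65
tool_pos: [0.4313, -0.0161, 0.2045]
ee_rot: [3.141, -0.0, 0.161]
wrist_force: [0.8, -0.4, -0.1]
grip_width: 1.0
t: 2.15
tool_pos: [0.467, 0.0943, 0.206]
ee_rot: [-3.142, 0.001, 0.42]
wrist_force: [0.6, 0.4, -0.7]
grip_width: 0.999
```

View pics/w1.png

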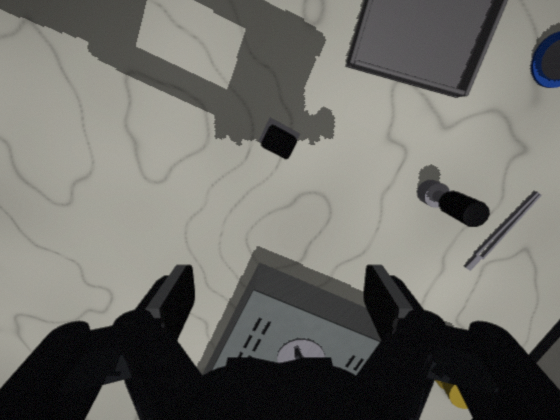

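The wrist view shows the key almost from above at (280,140), and the tray's near edge at the top.

```bash
python3 - <<'E'
from h import *
im=cv2.imread("pics/w1.png")[110:170,245:325]
im=cv2.resize(im,None,fx=10,fy=10,interpolation=cv2.INTER_CUBIC)
im=np.clip(im.astype(float)*2.5,0,255).astype(np.uint8)
for k in range(0,80,10): cv2.putText(im,str(245+k),(k*10,12),0,.4,(0,0,255),1); cv2.line(im,(k*10,0),(k*10,600),(0,0,255),1)
for k in range(0,60,10): cv2.putText(im,str(110+k),(0,k*10+12),0,.4,(0,0,255),1); cv2.line(im,(0,k*10),(800,k*10),(0,0,255),1)
cv2.imwrite("pics/w1c.png",im)
E
```

```text
(no output)
```

View pics/w1c.png

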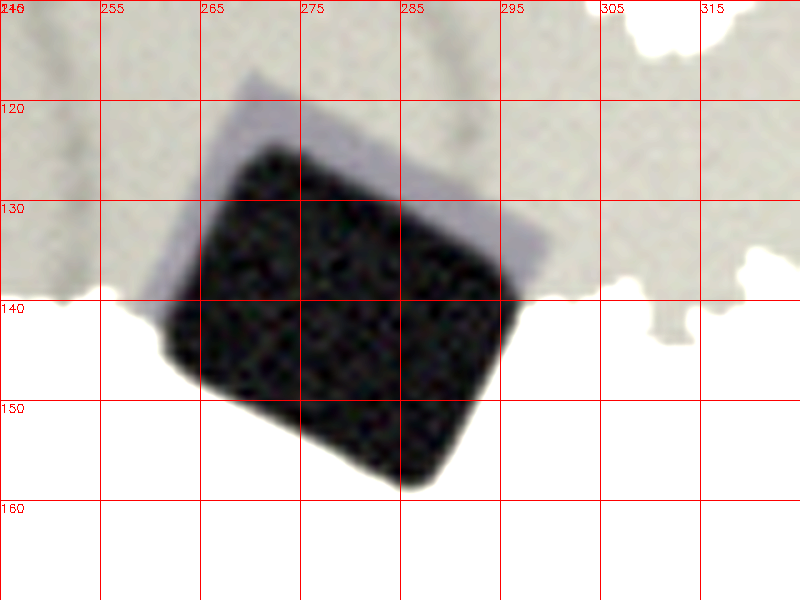

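```bash
python3 - <<'E'
from h import *
from scipy.optimize import minimize
c=cal("pics/w1")
g=cv2.imread("pics/w1.png").max(2).astype(float)
b=np.clip((60-g)/30,0,1); w=np.zeros(g.shape); w[112:165,255:305]=1
w2=w.copy()
f=lambda p:(np.abs(hullmask(c,box(p[0],p[1],p[2],.030,.022,.05,.1))-b)*w).sum()
q=back(c,[(279,141)],.095)[0]
for yaw in np.radians(range(-90,90,20)):
    r=minimize(f,[q[0],q[1],yaw],method="Nelder-Mead",options=dict(initial_simplex=[[q[0]+a,q[1]+d,yaw+k] for a,d,k in((0,0,0),(.006,0,0),(0,.006,0),(0,0,.3))]))
    print(r.x.round(4),np.degrees(r.x[2]).round(1),round(r.fun,1))
P=back(c,[(270.2,117),(300.5,134.5)],.024); v=P[1]-P[0]; print(P,np.linalg.norm(v),np.degrees(np.arctan2(v[1],v[0])))
print(q)
E
```

```text
[ 0.4442  0.1455 -0.1979] -11.3 147.9
[ 0.4443  0.1453 -0.1836] -10.5 147.7
[ 0.444   0.1453 -0.1934] -11.1 147.4
[ 0.4444  0.1451 -0.1748] -10.0 146.1
[ 0.4444  0.1454 -0.1843] -10.6 147.9
[ 0.4447  0.1456 -0.1229] -7.0 146.9
[ 0.4444  0.1452 -0.1732] -9.9 146.4
[ 0.4449  0.1456 -0.1101] -6.3 149.8
[ 0.4441  0.1453 -0.1801] -10.3 147.6
[[0.42641433 0.16130456 0.024     ]
 [0.46660272 0.15784886 0.024     ]] 0.040336684049231346 -4.914628847697416
[0.44447054 0.14588629 0.095     ]
```

```bash
python3 - <<'E'
from h import *
c=cal("pics/w1")
def ang(uv,z):
    P=back(c,uv,z);v=P[1]-P[0];return np.degrees(np.arctan2(v[1],v[0])).round(1)
print(ang([(265,148),(284,158)],.1),ang([(275,126),(294,136)],.05),ang([(262,140),(268,127)],.05),ang([(288.5,156),(296.5,141)],.1))
im=cv2.imread("pics/w1.png")[110:170,245:325]
im=cv2.resize(im,None,fx=10,fy=10,interpolation=cv2.INTER_CUBIC)
im=np.clip(im.astype(float)*2.5,0,255).astype(np.uint8)
for yaw,col in((-5,(0,0,255)),(-10,(0,255,0))):
  for z0,z1,lx,ly in((.05,.1,.03,.022),(.016,.024,.04,.03)):
    h=cv2.convexHull(proj(c,box(.4445,.1455,np.radians(yaw),lx,ly,z0,z1)).astype(np.float32))
    h=((h-[245,110]+.5)*10).astype(int); cv2.polylines(im,[h],True,col,1)
cv2.imwrite("pics/w1d.png",im)
E
```

```text
-3.5 -2.9 87.9 86.2
```

View pics/w1d.png

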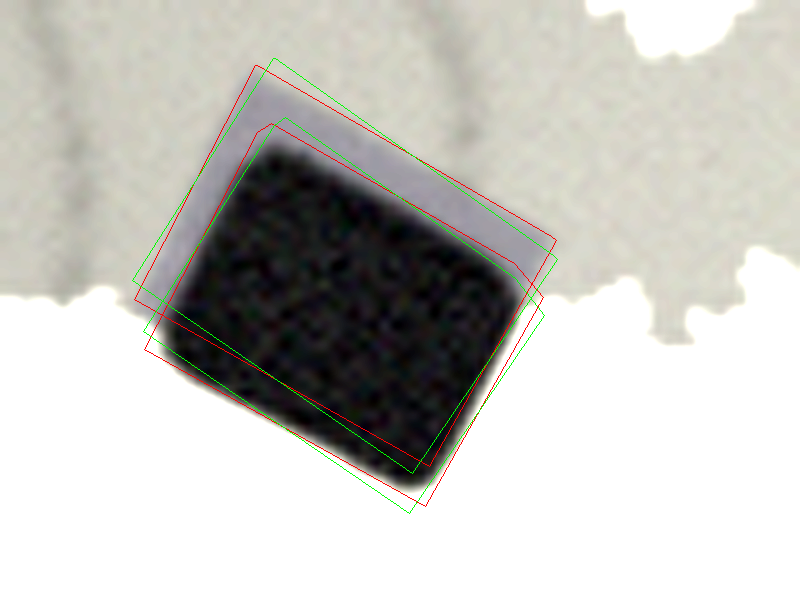

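```bash
python3 - <<'E'
from h import *
plan((.467,.0943,.206),24.1,(.4447,.145,.135),86,8)
E
```

```text
[[[0,-7,9],-7.7],[[1,-7,9],-7.7],[[2,-7,9],-7.8],[[3,-6,9],-7.7],[[3,-6,9],-7.8]]
[[[4,-5,9],-7.7],[[5,-5,8],-7.8],[[6,-4,9],-7.7]]
end [0.4445 0.1449 0.135 ] 86.0
```

```bash
python3 -m pendant '[[[0,-7,9],-7.7],[[1,-7,9],-7.7],[[2,-7,9],-7.8],[[3,-6,9],-7.7],[[3,-6,9],-7.8]]' -1
python3 -m pendant '[[[4,-5,9],-7.7],[[5,-5,8],-7.8],[[6,-4,9],-7.7],[[0,0,0],0]]'
python3 - <<'E'
from h import *
snap("wrist","w2")
E
```

```text
t: 2.7
tool_pos: [0.4531, 0.124, 0.161]
ee_rot: [3.141, 0.0, 1.097]
wrist_force: [-0.3, 0.8, 0.2]
grip_width: 1.002
t: 3.1
tool_pos: [0.4436, 0.1433, 0.1341]
ee_rot: [-3.139, 0.001, 1.498]
wrist_force: [0.4, -1.1, -0.6]
grip_width: 1.001
```

View pics/w2.png

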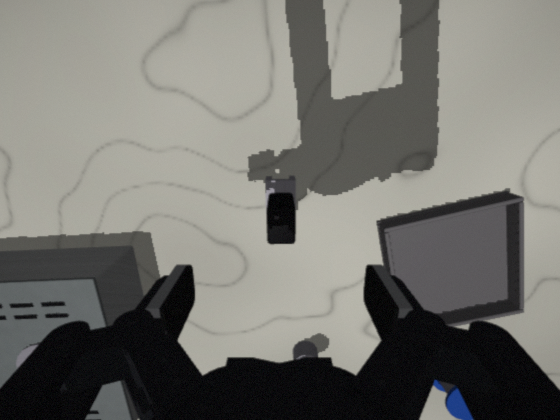

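The key sits square between the open fingers at (281,215), so I'll descend and grip.

```bash
python3 -m pendant '[[[1,1,26],0],[[0,0,26],0],[[0,0,24],0],[[0,0,0],0]]' -1
python3 -m pendant '[[[0,0,0],0],[[0,0,0],0],[[0,0,0],0],[[0,0,0],0],[[0,0,0],0]]' 1
python3 -m pendant '[[[0,0,0],0],[[0,0,0],0],[[0,0,0],0]]'
python3 - <<'E'
from h import *
snap("wrist","w3");snap("side","s3")
a=cv2.imread("pics/s3.png")[200:330,250:400];cv2.imwrite("pics/s3c.png",cv2.resize(a,None,fx=4,fy=4))
E
```

```text
t: 3.55
tool_pos: [0.4436, 0.1439, 0.0568]
ee_rot: [-3.136, 0.002, 1.495]
wrist_force: [-0.6, -0.2, -0.3]
grip_width: 1.002
t: 4.05
tool_pos: [0.447, 0.1453, 0.0607]
ee_rot: [3.14, -0.0, 1.499]
wrist_force: [-1.1, -0.8, 5.1]
grip_width: 0.235
t: 4.35
tool_pos: [0.447, 0.1453, 0.0606]
ee_rot: [3.14, -0.0, 1.499]
wrist_force: [-1.7, -0.7, 6.1]
grip_width: 0.237
```

View pics/w3.png

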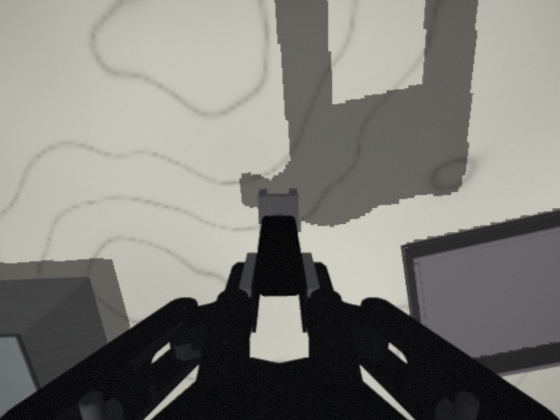

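View pics/s3c.png

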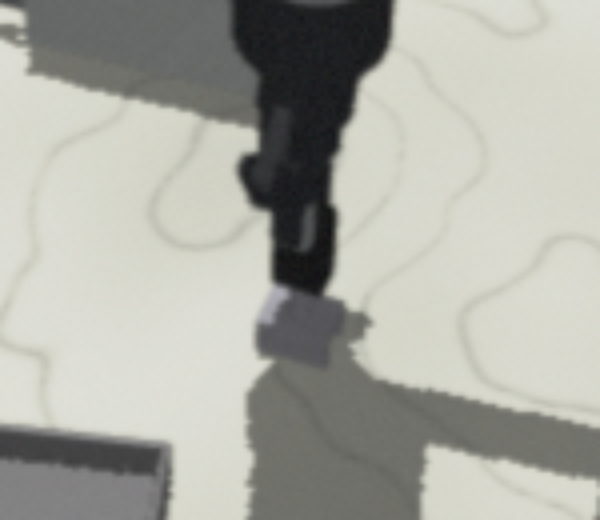

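```bash
python3 - <<'E'
from h import *
plan((.447,.1453,.20),85.9,(.578,-.083,.20),41,7)
E
python3 -m pendant '[[[0,0,-47],0],[[0,0,-47],0],[[0,0,-47],0],[[0,0,0],0]]'
```

```text
[[[-31,21,0],6.4],[[-29,24,0],6.4],[[-26,27,0],6.4],[[-22,30,0],6.4],[[-19,33,0],6.4]]
[[[-15,34,0],6.4],[[-12,36,0],6.5]]
end [ 0.5775 -0.083   0.2   ] 41.0
t: 4.85
tool_pos: [0.4504, 0.146, 0.208]
ee_rot: [3.129, -0.003, 1.499]
wrist_force: [1.5, -0.2, -1.7]
grip_width: 0.238
```

```bash
python3 -m pendant '[[[-31,21,0],6.4],[[-29,24,0],6.4],[[-26,27,0],6.4],[[-22,30,0],6.4],[[-19,33,0],6.4]]'
python3 -m pendant '[[[-15,34,0],6.4],[[-12,36,0],6.5],[[0,0,0],0],[[0,0,0],0]]'
python3 - <<'E'
from h import *
for n in("wrist","side","scene"): snap(n,"d_"+n)
from plant import bot
o=bot.observe(); print(o["t"],o["tool_pos"],np.degrees(o["ee_rot"]))
def crop(n,x,y,w,h,s):
    im=cv2.imread(f"pics/d_{n}.png")[y:y+h,x:x+w]
    im=cv2.resize(im,None,fx=s,fy=s,interpolation=cv2.INTER_CUBIC)
    im=np.clip(im.astype(float)*1.5,0,255).astype(np.uint8)
    for k in range(0,w,10): cv2.line(im,(k*s,0),(k*s,6),(0,0,255),1)
    for k in range(0,w,20): cv2.putText(im,str(x+k),(k*s,16),0,.35,(0,0,255),1)
    for k in range(0,h,10):
        cv2.line(im,(0,k*s),(6,k*s),(0,0,255),1); cv2.putText(im,str(y+k),(8,k*s+4),0,.35,(0,0,255),1)
    return im
cv2.imwrite("pics/d.png",np.hstack([crop("scene",200,180,80,110,5),crop("side",260,90,80,110,5)]))
E
```

```text
t: 5.35
tool_pos: [0.5393, -0.0188, 0.1991]
ee_rot: [-3.14, 0.001, 0.936]
wrist_force: [0.7, 0.9, -1.0]
grip_width: 0.238
t: 5.75
tool_pos: [0.5757, -0.0834, 0.1987]
ee_rot: [-3.139, 0.001, 0.715]
wrist_force: [-0.0, -0.4, -2.7]
grip_width: 0.237
5.9 [ 0.57577744 -0.08190251  0.19975262] [-1.79925117e+02  2.60928249e-02  4.10893961e+01]
```

View pics/d_wrist.png

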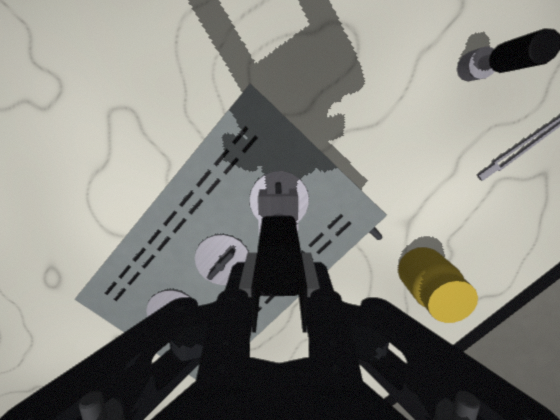

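View pics/d.png

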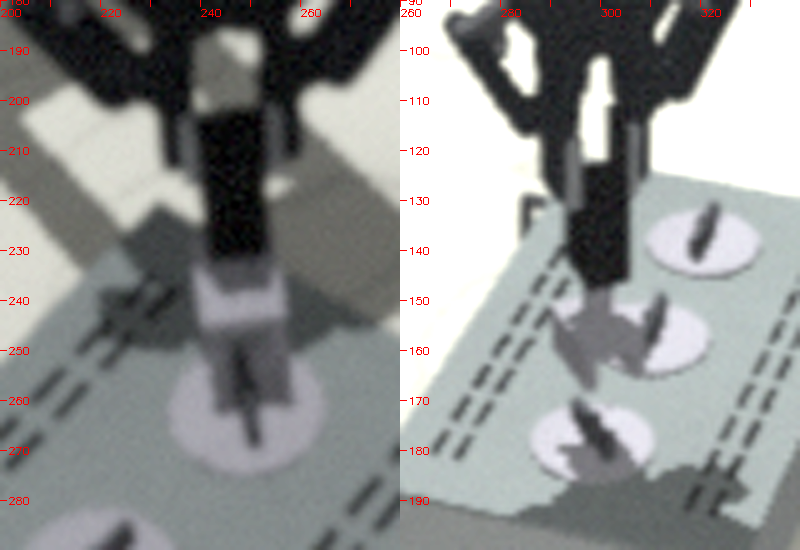

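```bash
cat >> h.py <<'E'
def keyboxes(x,y,yaw,z):
    c,s=np.cos(yaw),np.sin(yaw)
    return [box(x-s*.012*k,y+c*.012*k,yaw,.04,.006,z,z+.016) for k in(-1,1)]+[box(x,y,yaw,.04,.03,z+.016,z+.024),box(x,y,yaw,.03,.022,z+.05,z+.1)]
def overlay(tag,key,wing,x,y,w,h,s):
    c=cal("pics/"+tag); im=cv2.imread(f"pics/{tag}.png")[y:y+h,x:x+w]
    im=cv2.resize(im,None,fx=s,fy=s,interpolation=cv2.INTER_CUBIC)
    im=np.clip(im.astype(float)*1.5,0,255).astype(np.uint8)
    def d(X,col):
        q=cv2.convexHull(proj(c,X).astype(np.float32)); cv2.polylines(im,[((q-[x,y]+.5)*s).astype(int)],True,col,1,cv2.LINE_AA)
    if key:
        for b in keyboxes(*key): d(b,(0,255,0))
    if wing:
        d(box(wing[0],wing[1],wing[2],.04,.006,.088,.102),(0,0,255))
        a=np.linspace(0,6.28,60); d(np.c_[wing[0]+.03*np.cos(a),wing[1]+.03*np.sin(a),0*a+.088],(255,0,0))
    return im
E
python3 - <<'E'
from h import *
key=(.5758,-.083,np.radians(-49),.139); wing=(.578,-.0833,np.radians(-49))
o=[overlay("d_scene",key,wing,215,220,60,66,6),overlay("d_side",key,wing,265,120,60,66,6)]
cv2.imwrite("pics/d2.png",np.hstack(o))
cv2.imwrite("pics/d3.png",overlay("d_wrist",key,wing,230,160,100,70,8))
E
```

```text
(no output)
```

View pics/d2.png

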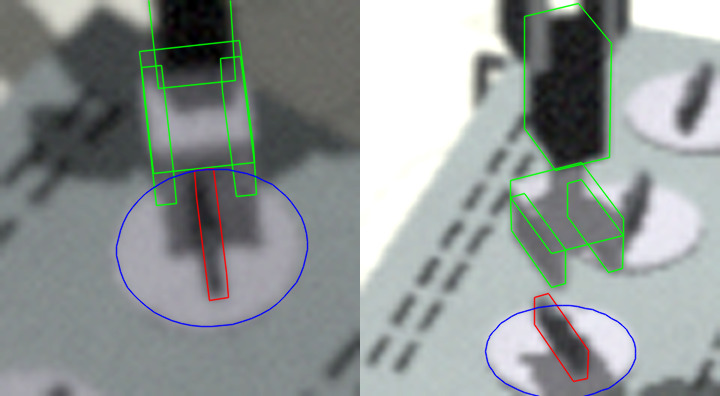

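View pics/d3.png

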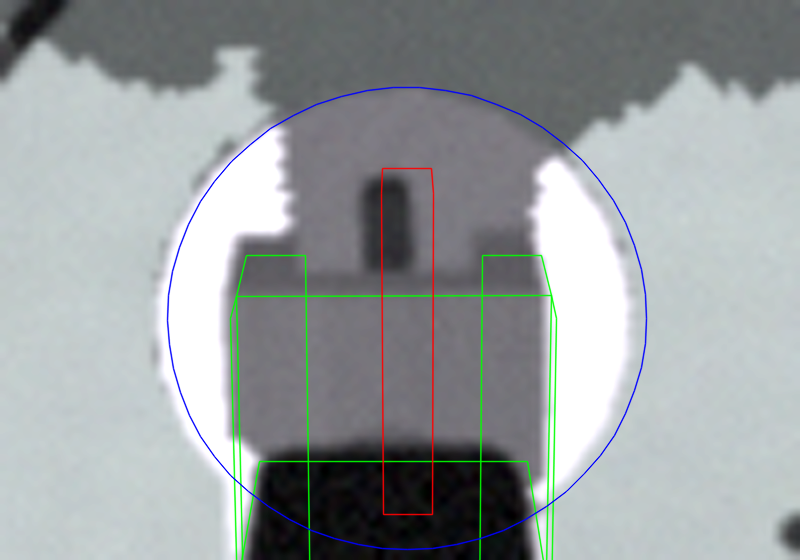

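The fork straddles the wing in the wrist view: the wing is at about (278,188), between jaw edges at about 264 and 290. I only need to shift a few mm along tool y before lowering.

```bash
python3 -m pendant '[[[0,3,10],0],[[0,0,13],0],[[0,0,0],0]]'
python3 -m pendant '[[[0,0,8],0],[[0,0,8],0],[[0,0,7],0],[[0,0,0],0]]'
python3 - <<'E'
from h import *
for n in("wrist","side","scene"): snap(n,"e_"+n)
key=(.578,-.085,np.radians(-49),.093); wing=(.578,-.0833,np.radians(-49))
o=[overlay("e_scene",key,wing,215,220,60,66,6),overlay("e_side",key,wing,265,135,60,66,6)]
cv2.imwrite("pics/e2.png",np.hstack(o))
E
```

```text
t: 6.2
tool_pos: [0.5765, -0.0843, 0.1742]
ee_rot: [-3.137, 0.003, 0.716]
wrist_force: [-1.0, -0.7, -1.8]
grip_width: 0.238
t: 6.6
tool_pos: [0.5775, -0.0851, 0.1527]
ee_rot: [-3.139, 0.001, 0.715]
wrist_force: [-0.6, -0.4, -1.9]
grip_width: 0.239
```

View pics/e2.png

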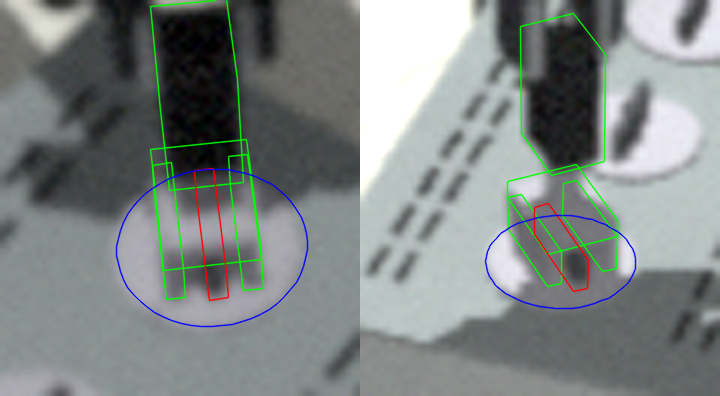

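View pics/e_wrist.png

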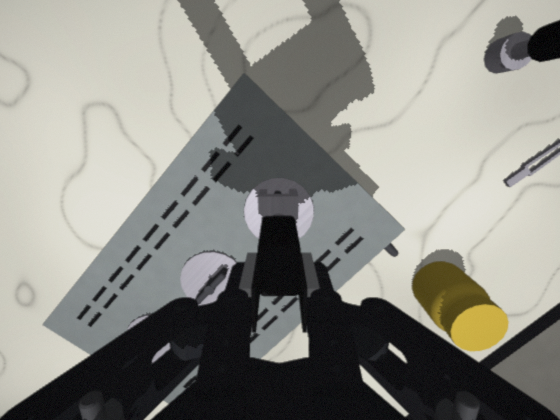

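The fork is down over the wing (tips about 10 mm below its top) with no contact force, so I'll turn clockwise.

```bash
python3 -m pendant '[[[0,0,0],6],[[0,0,0],6],[[0,0,0],6],[[0,0,0],6],[[0,0,0],6]]'
python3 -m pendant '[[[0,0,0],6],[[0,0,0],6],[[0,0,0],6],[[0,0,0],4],[[0,0,0],0]]'
python3 - <<'E'
from h import *
for n in("wrist","side","scene"): snap(n,"f_"+n)
from plant import bot
o=bot.observe(); print(o["t"],o["tool_pos"],np.degrees(o["ee_rot"]),o["wrist_torque"],o["wrist_force"])
y=o["ee_rot"][2]-np.pi/2
key=(.5765,-.084,y,.092); wing=(.578,-.0833,np.radians(88.6))
o=[overlay("f_scene",key,wing,215,220,60,66,6),overlay("f_side",key,wing,265,135,60,66,6)]
cv2.imwrite("pics/f2.png",np.hstack(o))
E
```

```text
t: 7.25
tool_pos: [0.5783, -0.086, 0.155]
ee_rot: [3.14, 0.001, 0.188]
wrist_force: [-1.6, -1.5, -0.5]
grip_width: 0.237
t: 7.75
tool_pos: [0.578, -0.0859, 0.1548]
ee_rot: [3.14, 0.001, -0.193]
wrist_force: [-2.9, -0.8, -1.4]
grip_width: 0.235
7.9 [ 0.57813264 -0.08545432  0.15447421] [ 1.79984213e+02  4.00424990e-02 -1.09081256e+01] [-0.25096706  0.90063251  0.02138912] [-2.94796895 -1.4882838  -1.11804427]
```

View pics/f2.png

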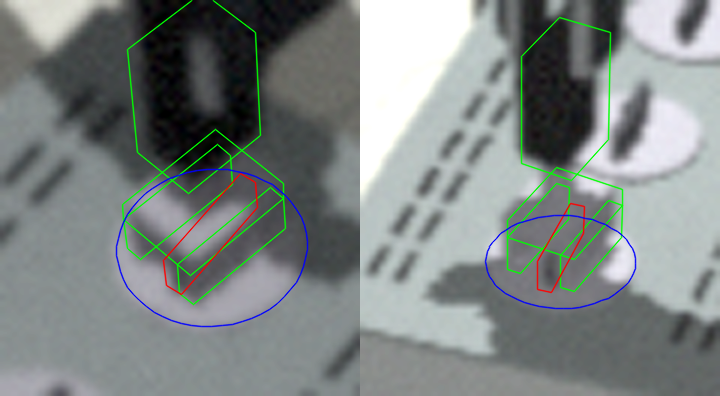

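View pics/f_wrist.png

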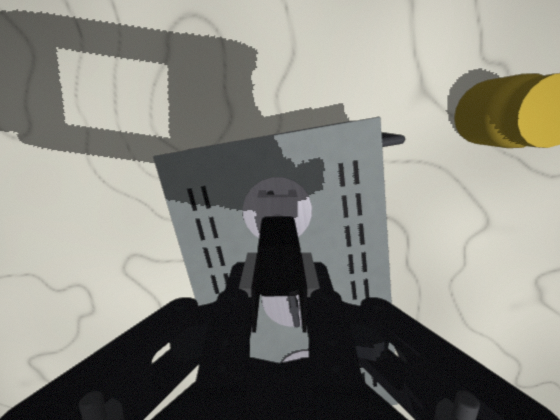

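```bash
python3 -m pendant '[[[0,0,1],4],[[0,0,0],4],[[0,0,0],0]]'
python3 - <<'E'
from plant import bot
import numpy as np
o=bot.observe(); print(o["t"],o["tool_pos"],np.degrees(o["ee_rot"]),o["wrist_torque"])
E
python3 -m pendant '[[[0,0,0],3],[[0,0,0],0]]'
python3 - <<'E'
from h import *
for n in("wrist","side","scene"): snap(n,"g_"+n)
from plant import bot
o=bot.observe(); print(o["t"],o["tool_pos"],np.degrees(o["ee_rot"]),o["wrist_torque"],o["wrist_force"])
o=[overlay("g_scene",None,None,215,220,60,66,6),overlay("g_side",None,None,265,135,60,66,6)]
cv2.imwrite("pics/g2.png",np.hstack(o))
cv2.imwrite("pics/g3.png",overlay("g_wrist",None,None,230,160,100,70,8))
E
```

```text
t: 8.2
tool_pos: [0.5782, -0.0852, 0.1535]
ee_rot: [3.141, 0.001, -0.331]
wrist_force: [-3.7, -0.6, -1.1]
grip_width: 0.236
8.2 [ 0.57818992 -0.08523992  0.15348379] [ 1.79993335e+02  3.89241694e-02 -1.89662346e+01] [-0.1980968   0.89973007  0.03956355]
t: 8.4
tool_pos: [0.5782, -0.0852, 0.1534]
ee_rot: [3.141, 0.001, -0.382]
wrist_force: [-4.0, -0.1, -0.0]
grip_width: 0.235
8.55 [ 0.57823621 -0.08522401  0.15341721] [ 1.79993740e+02  3.34828479e-02 -2.18641236e+01] [-0.13836654  1.17441857  0.17785705] [-4.89081695 -0.68088462  0.6800822 ]
```

View pics/g2.png

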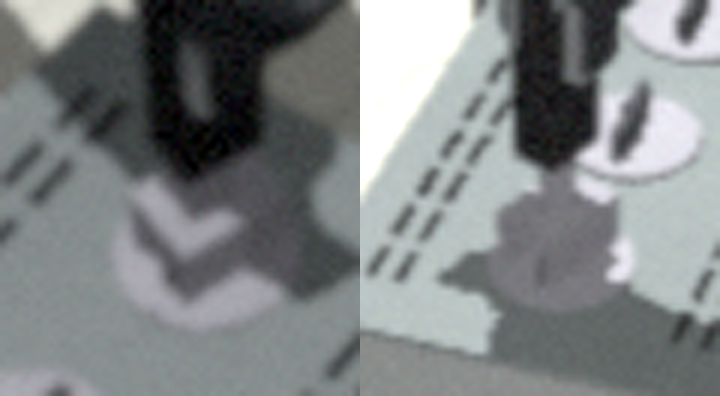

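View pics/g3.png

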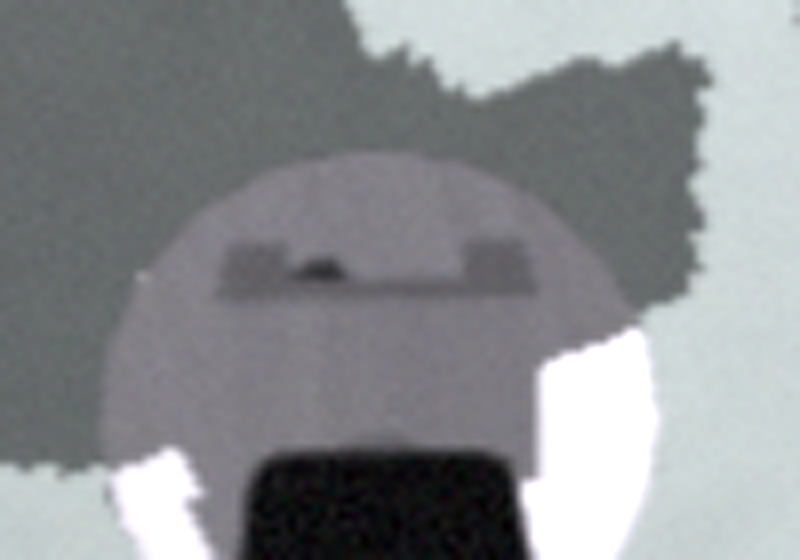

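The wing end now sits against the left jaw (wrist crop, about (320,270)) and the twist moment is rising to 0.18 N m, which suggests the stop. I'll nudge a little further to confirm.

```bash
python3 -m pendant '[[[0,0,0],3],[[0,0,0],0]]'
python3 - <<'E'
from plant import bot
import numpy as np
o=bot.observe(); print(o["t"],o["tool_pos"],np.degrees(o["ee_rot"]),o["wrist_torque"],o["wrist_force"])
E
```

```text
t: 8.75
tool_pos: [0.5784, -0.0852, 0.1535]
ee_rot: [3.141, 0.0, -0.434]
wrist_force: [-4.2, -1.2, 0.4]
grip_width: 0.239
8.75 [ 0.57838371 -0.08519005  0.15346735] [ 1.79989450e+02  1.13916722e-02 -2.48905687e+01] [-0.08941471  1.15006114  0.77530354] [-4.23857365 -1.2006646   0.40349356]
```

The moment jumped to 0.78 N m, so the screw is on its hard stop. I'll back off within the free play, lift and look.

```bash
python3 -m pendant '[[[0,0,0],-7],[[0,0,0],-7],[[0,0,0],0]]'
python3 -m pendant '[[[0,0,-10],0],[[0,0,-15],0],[[0,0,-25],0],[[0,0,-25],0],[[0,0,0],0]]'
python3 - <<'E'
from h import *
for n in("wrist","side","scene"): snap(n,"i_"+n)
wing=(.578,-.0833,np.radians(88.6))
o=[overlay("i_scene",None,None,180,200,100,100,4),overlay("i_side",None,None,265,115,100,100,4)]
cv2.imwrite("pics/i2.png",np.hstack(o))
E
```

```text
t: 9.05
tool_pos: [0.5796, -0.0852, 0.1536]
ee_rot: [-3.141, -0.002, -0.19]
wrist_force: [-0.5, -0.0, -1.3]
grip_width: 0.234
t: 9.55
tool_pos: [0.5817, -0.0861, 0.2347]
ee_rot: [3.141, -0.01, -0.193]
wrist_force: [0.5, -0.9, -1.4]
grip_width: 0.235
```

View pics/i2.png

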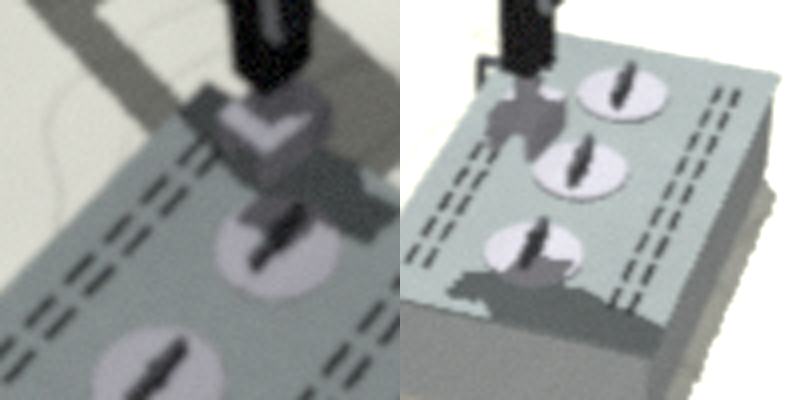

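View pics/i_wrist.png

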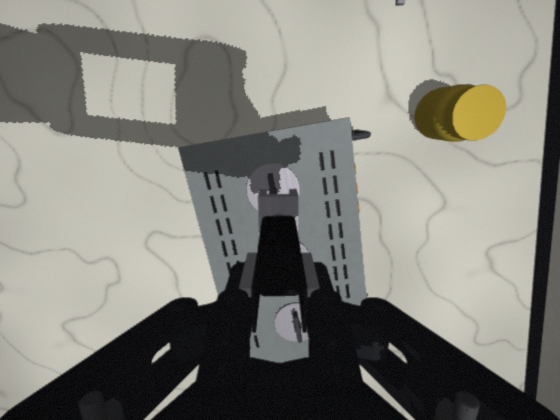

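All three wings lie in line: scene crop (277,238), side crop (535,243). Next is the tray at about (0.539, 0.326).

```bash
python3 - <<'E'
from h import *
plan((.5795,-.0855,.234),-11,(.540,.3245,.19),15,11)
E
```

```text
[[[-11,-36,4],-2.4],[[-9,-36,4],-2.4],[[-8,-37,4],-2.4],[[-6,-37,4],-2.4],[[-4,-37,4],-2.3]]
[[[-3,-37,4],-2.4],[[-1,-37,4],-2.3],[[0,-38,4],-2.4],[[2,-37,4],-2.3],[[3,-38,4],-2.3]]
[[[4,-37,4],-2.4]]
end [0.5399 0.3244 0.19  ] 15.0
```

```bash
python3 -m pendant '[[[-11,-36,4],-2.4],[[-9,-36,4],-2.4],[[-8,-37,4],-2.4],[[-6,-37,4],-2.4],[[-4,-37,4],-2.3]]'
python3 -m pendant '[[[-3,-37,4],-2.4],[[-1,-37,4],-2.3],[[0,-38,4],-2.4],[[2,-37,4],-2.3],[[3,-38,4],-2.3]]'
python3 -m pendant '[[[4,-37,4],-2.4],[[0,0,40],0],[[0,0,35],0],[[0,0,0],0],[[0,0,0],0]]'
python3 - <<'E'
from h import *
for n in("wrist","side","scene"): snap(n,"j_"+n)
from plant import bot
o=bot.observe();p=o["tool_pos"];y=o["ee_rot"][2];print(p,np.degrees(y),o["wrist_force"])
k=p[:2]-.002*np.array([np.sin(y),-np.cos(y)])
key=(k[0],k[1],y-np.pi/2,p[2]-.0607)
cv2.imwrite("pics/j2.png",np.hstack([overlay("j_scene",key,None,285,85,100,105,4),overlay("j_side",key,None,200,280,100,105,4)]))
E
```

```text
t: 10.2
tool_pos: [0.559, 0.1025, 0.2062]
ee_rot: [-3.142, 0.003, 0.017]
wrist_force: [0.2, 0.7, -1.5]
grip_width: 0.236
t: 10.7
tool_pos: [0.5417, 0.2886, 0.1861]
ee_rot: [3.141, 0.003, 0.221]
wrist_force: [-0.0, 0.1, -1.8]
grip_width: 0.237
t: 11.2
tool_pos: [0.5376, 0.3239, 0.1078]
ee_rot: [3.141, 0.004, 0.261]
wrist_force: [0.9, 0.7, -2.8]
grip_width: 0.234
[0.54060077 0.32498445 0.11195186] 14.95869248118041 [-0.59945575  0.17101414 -2.04476398]
```

View pics/j2.png

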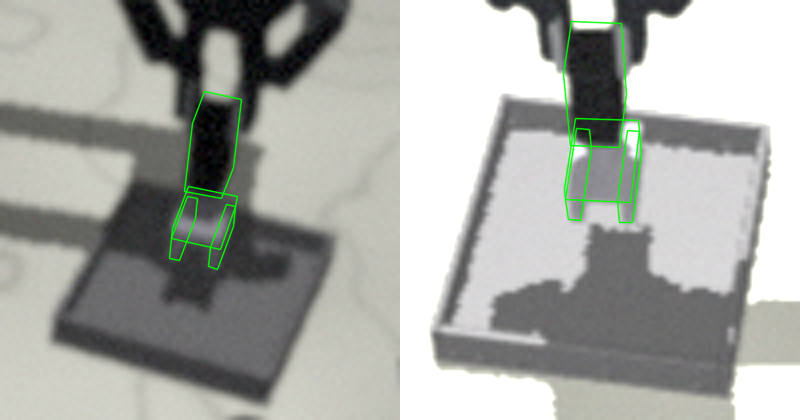

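View pics/j_wrist.png

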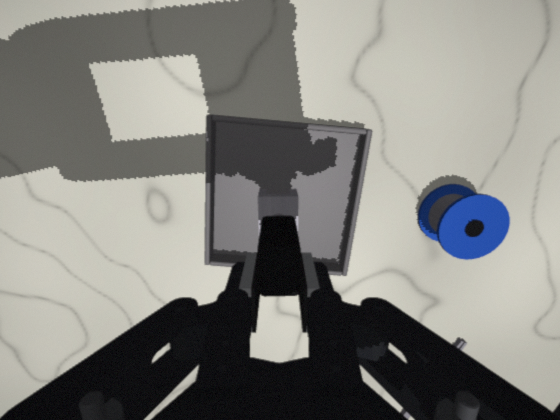

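```bash
python3 -m pendant '[[[0,0,20],0],[[0,0,12],0],[[0,0,6],0],[[0,0,0],0]]'
python3 -m pendant '[[[0,0,2],0],[[0,0,0],0]]'
python3 -m pendant '[[[0,0,2],0],[[0,0,0],0]]'
```

```text
t: 11.75
tool_pos: [0.5384, 0.3242, 0.0708]
ee_rot: [3.141, 0.001, 0.261]
wrist_force: [0.0, -0.0, -1.7]
grip_width: 0.234
t: 11.95
tool_pos: [0.5393, 0.3248, 0.07]
ee_rot: [-3.141, -0.001, 0.262]
wrist_force: [0.1, -0.1, -1.8]
grip_width: 0.237
t: 12.15
tool_pos: [0.5389, 0.3246, 0.0675]
ee_rot: [-3.142, -0.0, 0.262]
wrist_force: [-0.5, 0.5, -2.5]
grip_width: 0.231
```

```bash
python3 -m pendant '[[[0,0,1],0],[[0,0,0],0]]'
python3 -m pendant '[[[0,0,1],0],[[0,0,0],0]]'
python3 -m pendant '[[[0,0,1],0],[[0,0,0],0]]'
```

```text
t: 12.35
tool_pos: [0.5388, 0.3246, 0.0663]
ee_rot: [-3.142, 0.0, 0.262]
wrist_force: [0.4, -0.7, -2.2]
grip_width: 0.238
t: 12.55
tool_pos: [0.5391, 0.3247, 0.0658]
ee_rot: [-3.141, -0.001, 0.262]
wrist_force: [-1.0, -0.5, 0.3]
grip_width: 0.239
t: 12.75
tool_pos: [0.5394, 0.3249, 0.0658]
ee_rot: [-3.141, -0.001, 0.262]
wrist_force: [-2.0, -1.3, 5.6]
grip_width: 0.24
```

The key is touching the tray floor (force now +5.6 N). Time to release and retreat.

```bash
python3 -m pendant '[[[0,0,0],0],[[0,0,0],0],[[0,0,0],0],[[0,0,0],0],[[0,0,0],0]]' -1
python3 -m pendant '[[[0,0,-15],0],[[0,0,-30],0],[[0,0,-45],0],[[0,0,-45],0],[[0,0,0],0]]'
python3 -m pendant '[[[0,30,-20],0],[[0,40,0],0],[[0,0,0],0],[[0,0,0],0]]'
python3 - <<'E'
from h import *
for n in("wrist","side","scene"): snap(n,"k_"+n)
key=(.5385,.3265,np.radians(15-90),.005)
cv2.imwrite("pics/k2.png",np.hstack([overlay("k_scene",key,None,285,105,100,105,4),overlay("k_side",key,None,200,280,100,105,4)]))
E
```

```text
t: 13.25
tool_pos: [0.5389, 0.3246, 0.0643]
ee_rot: [3.142, 0.0, 0.262]
wrist_force: [-0.0, -0.8, 1.3]
grip_width: 0.994
t: 13.75
tool_pos: [0.5433, 0.3267, 0.2098]
ee_rot: [-3.139, -0.015, 0.262]
wrist_force: [1.4, 0.4, 0.1]
grip_width: 1.0
t: 14.15
tool_pos: [0.5573, 0.2563, 0.2201]
ee_rot: [-3.141, -0.001, 0.26]
wrist_force: [-1.0, -0.8, -1.1]
grip_width: 0.999
```

View pics/k2.png

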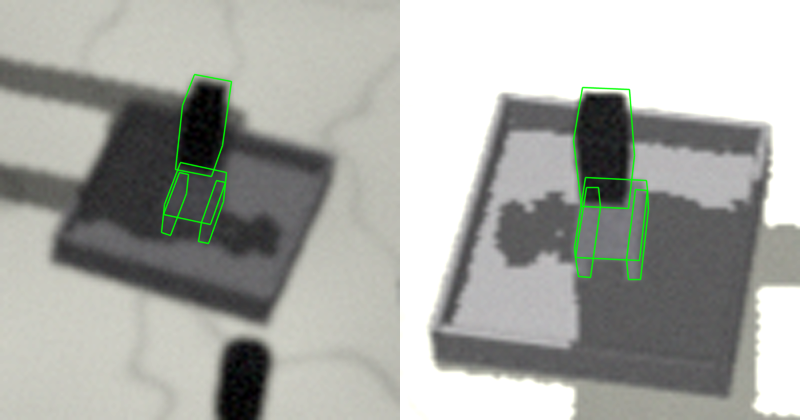

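View pics/k_scene.png

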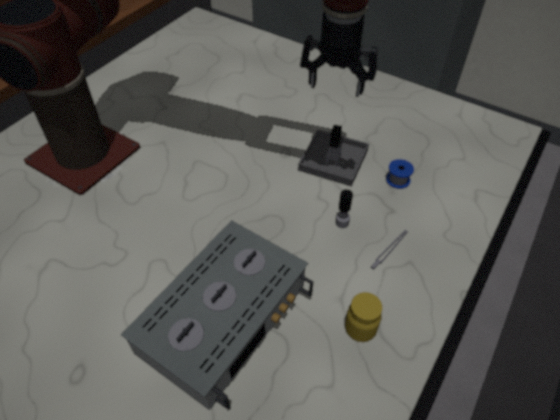

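View pics/k_wrist.png

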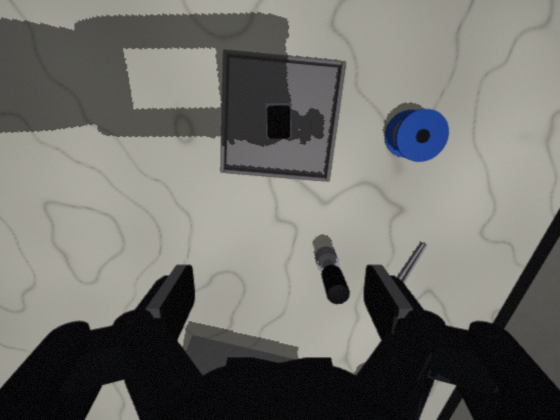

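The key stands upright in the middle of the tray: wrist (279,122), scene (334,148). The model outline matches it in both fixed views. All three wings are in line, the gripper is clear, and it is time to hand in.

```bash
python3 -c "
from plant import bot
o=bot.observe();print(o['t'],o['wrist_force']);print(bot.finish_job())"
```

```text
14.3 [-0.12882554  0.74626414 -0.55894943]
the job is handed in; nothing more can be done
None
```

I fitted the fork key over the askew wing, turned that screw clockwise to its stop, and stood the key upright in the tray. The job was handed in at 14.3 s of the 48 s allowed, and no verdict was reported.

- **Screw:** the twist moment rose from 0.18 to 0.78 N m over the last few degrees, which I took as the hard stop. After lifting off, the scene and side pictures showed all three wings in line with the row.
- **Key:** I lowered it until it touched the tray floor, at about 6 N with the fingers still closed, then released it. The last pictures show it upright near the tray's centre, matching the expected outline in both fixed views, with the gripper clear and only noise on the wrist force.
- **Disagreements:** the cameras differed by about 2–3 mm on where the screw and key were. My first estimate of the key's angle from the fixed cameras was far off, and the wrist view corrected it before the grasp. The tool position readings also wandered by 2–4 mm in places. None of the checks failed.

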